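# Load, close and air-purge a rotary parts drum

## Task

Put every dispensing part that stands on the dark mat into the purge drum, each into the compartment that already holds one of its kind, turning the clear cover by its knob so that its opening comes over the compartment you want. When all are in, turn the opening squarely over the solid quarter so that every compartment is covered, and only then press the palm valve's black head down to its stop, hold it there for a good second to blow the parts off, and let it come up. Leave the bottle, the orange plate and the screwdriver where they are, and do not press the valve at any time while a compartment is uncovered.

Things in the scene. Friction and masses are not known exactly. Their poses are not given: they have to be found in the camera images.
- purge_unit: fixed purge unit: round steel drum, 280 mm across, with a palm valve at x = 0, y = -210 mm on the same base plate. Origin on the drum's axis at bench level, z up. Dividers along its x and y axes cut the drum into quarters: (+x,-y) is a solid aluminium block, (+x,+y), (-x,+y), (-x,-y) are open compartments
- cover (a joint): clear flat cover over the drum, turning about its axis without stops, stays where left (friction 0.12 N m). 0 = opening centred over the solid quarter, at -45 degrees in the unit's frame; grows anticlockwise seen from above: pi/2, pi, -pi/2 centre it over (+x,+y), (-x,+y), (-x,-y). 142 mm radius, underside 70 mm and top 74 mm above bench
- opening (a point): centre line of the cover's opening, 90 mm from the drum's axis, on the cover's top; turns with the cover; x axis outward. The opening, edged with metal, spans 70 degrees and reaches from 36 to 128 mm radius
- knob_top (a point): top centre of the cover's black bar knob, on the drum's axis 104 mm above bench: a bar 56 mm long, 14 mm wide, 30 mm tall, standing on the cover; its length lies along the point's y axis, crosswise to the opening; the point's x axis points to the opening
- solid_quarter (a point): middle of the solid quarter, 90 mm from the drum's axis, 66 mm above bench, fixed to the unit
- drum_floor (a point): centre of the drum at the height of the compartment floor, 14 mm above bench. Each compartment reaches from a hub of 20 mm radius to the wall's inside at 135 mm; wall and 3 mm dividers stand up to 68 mm above bench
- valve (a joint): black mushroom head of the palm valve, a spring plunger: 0 = up, 0.012 m = pressed down to its stop; needs 4 N to start and 12 N at the stop, and springs back by itself
- valve_top (a point): top centre of the valve head, 97 mm above bench when up, moving with it; the head is 44 mm across
- mat: flat dark rubber mat, 290 x 220 x 3 mm, fixed; the parts to be cleaned stand on it; origin at the centre of its underside
- nozzle1: plain steel dispensing nozzle: hexagonal foot 24 mm across flats and 22 mm tall, above it a cone that tapers to a 7 mm tip, 42 mm tall in all; origin at the centre of its underside, z along its axis to the tip, flats face its x axis and every 60 degrees from it; first of two that may be present, on the mat at the start
- nozzle2: plain steel dispensing nozzle: hexagonal foot 24 mm across flats and 22 mm tall, above it a cone that tapers to a 7 mm tip, 42 mm tall in all; origin at the centre of its underside, z along its axis to the tip, flats face its x axis and every 60 degrees from it; second of two that may be present, on the mat at the start
- nozzle0: a dispensing nozzle like the others of its kind (same size and frame), already in one of the drum's compartments near the wall, to the left (anticlockwise) side; which compartment varies
- nut1: plain steel hexagonal retaining nut, 30 mm across flats, 18 mm tall, open 16 mm hole; origin at the centre of its underside, z along the hole, flats face its x axis and every 60 degrees from it; first of two that may be present, on the mat at the start
- nut2: plain steel hexagonal retaining nut, 30 mm across flats, 18 mm tall, open 16 mm hole; origin at the centre of its underside, z along the hole, flats face its x axis and every 60 degrees from it; second of two that may be present, on the mat at the start
- nut0: a retaining nut like the others of its kind (same size and frame), already in one of the drum's compartments near the wall, to the left (anticlockwise) side; which compartment varies
- block1: square aluminium fluid body, 28 x 28 mm and 36 mm tall, with a round 12 mm port that sticks out 8 mm from its +x face, 20 mm up; origin at the centre of its underside, z up; grip it across y; first of two that may be present, on the mat at the start
- block2: square aluminium fluid body, 28 x 28 mm and 36 mm tall, with a round 12 mm port that sticks out 8 mm from its +x face, 20 mm up; origin at the centre of its underside, z up; grip it across y; second of two that may be present, on the mat at the start
- block0: a fluid body like the others of its kind (same size and frame), already in one of the drum's compartments near the wall, to the left (anticlockwise) side; which compartment varies
- glue_bottle: white plastic bottle 52 mm across, 130 mm tall, to be left alone; origin at the centre of its underside
- gasket_plate: orange plastic plate 120 x 120 x 16 mm with holes, to be left alone; origin at the centre of its underside
- screwdriver: grey-handled screwdriver 190 mm long, to be left alone; it lies along its x axis

How it is judged:
By the outcome, as a careful person would: the job done as asked, in the order asked, and still so for the second after the job is handed in, with the robot touching nothing.
Of nozzle1, nozzle2, nut1, nut2, block1, block2 only 4 to 5 are there at a start; the rules pass over those that are not, and their reading is None.
At some moment in a run one of nozzle1, nozzle2, nut1, nut2, block1, block2 may be knocked a few centimetres aside while the robot is not near it.
Once in a run the grip may slacken for a moment while it holds something.
It also fails if it takes over 210 s, if anything falls off the work surface, if the arm or the gripper's body presses on something with over 40 N, if the wrist force passes 120 N, or if a joint passes its speed limit or range.

## Robot

A 7-joint arm with a two-finger parallel gripper is mounted at the origin on the work surface. World frame = base frame: x ahead of the robot, y to its left, z up, the work surface at z = 0. Lengths are in m, angles in rad, forces in N, time in s.
With the tool pointing down it reaches from about 0.4 to 0.85 m from the base axis. Payload 10.4 kg.
Tool frame: the origin (TCP) lies on the centre line of the jaws, within the pads' length; the fingertips stand 8 mm ahead of it and the grasp point (between the pads) lies 11 mm behind it (r.finger_overhang is the distance from the TCP to the fingertips, in m); z points along the fingers, y is the line along which they close (so a half turn about z gives the same grasp; the last joint's range is limited). The gripper opens to 87 mm and grips with 3 to 60 N. Pads are 19 mm wide; open, the fingers measure 117 mm over their backs; the gripper's body (75 mm by 190 mm) begins 51 mm behind the grasp point.
Start: joints at [1.171, 0.332, -0.065, 1.46, 0.022, 1.35, -0.088], TCP at [0.23, -0.581, 0.231] pointing down, gripper open.
Joint ranges: [-2.6, 2.6], [-0.5, 2.12], [-1.47, 1.34], [0.16, 2.42], [-1.27, 4.41], [0.06, 2.06], [-2.6, 2.6]. Speed limits (rad/s): [2.22, 2.22, 2.79, 2.79, 3.14, 3.14, 3.14].

## Interface

Orientations are given as a unit quaternion [x, y, z, w].
In Python, from bench import r, vision gives the robot as it stands.
- The arm moves only by the tool drive_tool, never from a script. Its argument "series" is a list of rows, each a list of 2 entries, a list of its own where there are three numbers: the shift along the world's x, y, z in cm, then the turn about the world's z in degrees. A call has exactly 10 rows; each row shifts and turns the commanded pose from where the row before left it; what a row does not reach is not made up. A row lasts 1/8 s, in which the tool goes at most 62.5 mm and 10.7 degrees, less where a joint would pass 70% of its speed; a pose out of reach is approached as far as the arm can. A call with a gripper value outside its range is refused whole. "hand" is the closure, from 0 (fully open) to 1 (shut), set as the call begins (left out, the last holds). The fingers move at their own pace and stop on an object; "newtons" is the grip in N (left out, the last holds). Time passes only in rows, so rows that do not move let the fingers close, or fill a call up. It gives the time, the measured TCP pose, the force, the opening and the grip force at its end, in the units of the state.
- r.read_state(): the state, without advancing time (a new reading comes with each control period).
- vision.camera(name): name is "scene" or "top" or "wrist"; returns a dict with "color" (400x640x3 uint8, red, green, blue), "intrinsics" (3x3 intrinsics, pixels), "R" (3x3) and "t" (3): a world point X has camera coordinates R X + t; the wrist camera has in their place "mount" (4x4, takes a point from camera to tool coordinates, whose origin is the TCP and whose axes are the flange's). Camera axes: x right, y down, z forward; pixel columns grow to the right and rows downward; lengths in m; the calibration is good to about 2 mm. The wrist camera is an equidistant fisheye: a pixel r from the principal point sees the ray r / f radians off the axis. A picture is of the moment at which its call begins: read the wrist's pose just before it. There is no depth.
- r.close_job(): hands the job in; it is judged then, once.
The state is a dict: "time": time; "joint_positions": joint angles; "joint_vel": joint speeds; "joint_torque": joint torques, N m; "ee_pos": TCP position; "eef_rot": TCP orientation; "ft_force": force on the tool from outside, world axes, zero at the start; "torque": the same for the moment, N m; "width": finger opening in m; "grip_force": force on a finger pad.
Only numpy, scipy, OpenCV 4.12 (cv2) and the standard library are available. Lean on these libraries where they do the work, as an engineer would, in place of code of your own. Each camera call takes 0.05 s, during which the arm holds its last target. There are 200 camera calls.

## Working session

There is one attempt and no reset: what is moved stays moved. The work goes in short steps, Python scripts to look and compute and a tool call to move; the robot and the scene stay as the last step left them, time stands still between calls to the robot, and variables do not carry over. Pictures are saved under pics/ and viewed, at most 15 in all, crops included, and the job is handed in when it is done.

Besides the shell and the picture viewer there is one more tool, called as name(argument=value, ...) on one line, values as JSON. drive_tool: Moves the arm, as the interface text tells. Its arguments: {"type":"object","properties":{"series":{"type":"array"},"hand":{"type":"number"},"newtons":{"type":"number"}},"required":["series"]}

```bash
ls; mkdir -p pics
python3 - <<'E'
from bench import r, vision
import cv2,numpy as np
for n in ["scene","top","wrist"]:
    c=vision.camera(n); cv2.imwrite(f"pics/{n}0.png",c["color"][:,:,::-1])
    print(n,c["intrinsics"].round(1).tolist(),{k:np.round(c[k],4).tolist() for k in("R","t","mount") if k in c})
s=r.read_state();print(s)
E
```

```text
pics
scene [[429.0, 0.0, 325.1], [0.0, 429.0, 201.3], [0.0, 0.0, 1.0]] {'R': [[-0.5851, 0.811, 0.0018], [0.6045, 0.4376, -0.6656], [-0.5406, -0.3883, -0.7463]], 't': [0.394, -0.2885, 1.5093]}
top [[498.0, 0.0, 325.4], [0.0, 498.0, 198.6], [0.0, 0.0, 1.0]] {'R': [[-0.0205, -0.9998, -0.0058], [-0.9981, 0.0208, -0.0586], [0.0587, 0.0046, -0.9983]], 't': [-0.036, 0.6174, 1.5437]}
wrist [[309.7, 0.0, 318.0], [0.0, 309.7, 198.1], [0.0, 0.0, 1.0]] {'mount': [[0.0002, -0.9529, -0.3033, 0.084], [1.0, 0.0, 0.0005, -0.0008], [-0.0004, -0.3033, 0.9529, -0.1541], [0.0, 0.0, 0.0, 1.0]]}
{'time': 0.15, 'joint_positions': array([ 1.17140552,  0.33276057, -0.06470791,  1.46073112,  0.02160026,
        1.349909  , -0.08852562]), 'joint_vel': array([-3.31936299e-04, -2.91090652e-03, -2.94432228e-05, -4.14070746e-03,
        9.67022532e-05,  5.05186620e-04, -1.63652898e-03]), 'joint_torque': array([ 1.24340721e-03, -6.23632693e+01,  2.49162514e-02, -3.90140676e+01,
       -6.12883153e-02,  3.71262815e-02,  7.53311065e-05]), 'ee_pos': array([ 0.22986196, -0.58089209,  0.22992382]), 'eef_rot': array([ 9.82306005e-01,  1.87282150e-01, -1.26053288e-04, -5.41878133e-04]), 'ft_force': array([0.48525625, 0.21490311, 0.12700109]), 'torque': array([-0.02646414,  0.00322309,  0.03840261]), 'grip_force': 0.0, 'width': 0.08696532283438986}
```

View pics/top0.png

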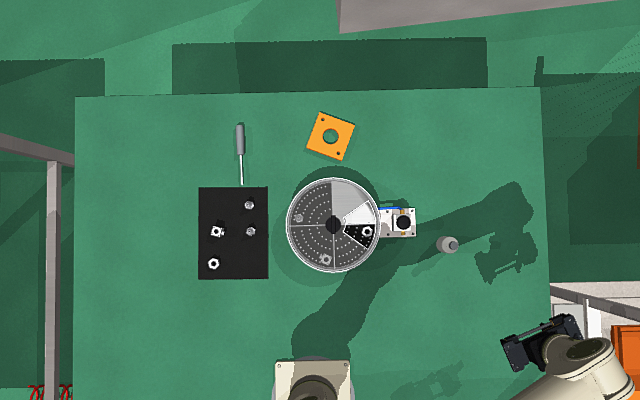

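View pics/scene0.png

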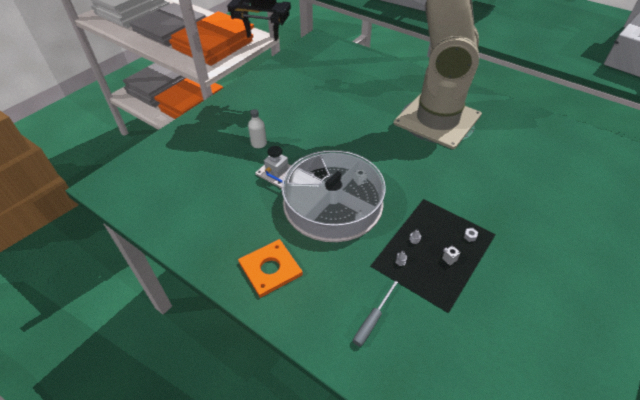

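The top view shows the mat at left, with parts near (250,205), (250,231), (217,231) and (213,264). The drum is at (333,225), the valve at (403,222), the bottle at (447,244). Next I'll enlarge these areas.

```bash
cat > h.py <<'E'
from bench import r, vision
import cv2,numpy as np
from scipy.spatial.transform import Rotation as Rot
def back(c,u,v,z):
    K=c["intrinsics"];d=c["R"].T@np.linalg.solve(K,[u,v,1.]);o=-c["R"].T@c["t"]
    return o+d*(z-o[2])/d[2]
def proj(c,X):
    p=c["intrinsics"]@(c["R"]@np.asarray(X,float)+c["t"]);return p[:2]/p[2]
def wproj(c,s,X):
    Rt=Rot.from_quat(s["eef_rot"]).as_matrix();M=c["mount"]
    p=Rt.T@(np.asarray(X,float)-s["ee_pos"]);p=M[:3,:3].T@(p-M[:3,3])
    th=np.arctan2(np.hypot(p[0],p[1]),p[2]);K=c["intrinsics"];a=np.arctan2(p[1],p[0])
    return np.array([K[0,2]+K[0,0]*th*np.cos(a),K[1,2]+K[1,1]*th*np.sin(a)])
def wback(c,s,u,v,z):
    Rt=Rot.from_quat(s["eef_rot"]).as_matrix();M=c["mount"];K=c["intrinsics"]
    x,y=(u-K[0,2])/K[0,0],(v-K[1,2])/K[1,1];th=np.hypot(x,y);n=th if th else 1
    d=np.array([np.sin(th)*x/n,np.sin(th)*y/n,np.cos(th)])
    o=s["ee_pos"]+Rt@M[:3,3];d=Rt@M[:3,:3]@d
    return o+d*(z-o[2])/d[2]
def snap(name,fn=None,box=None,k=1):
    s=r.read_state();c=vision.camera(name);im=np.ascontiguousarray(c["color"][:,:,::-1])
    if box: x0,y0,x1,y1=box; im=im[y0:y1,x0:x1]
    if fn: cv2.imwrite("pics/"+fn,cv2.resize(im,None,fx=k,fy=k,interpolation=cv2.INTER_CUBIC))
    return c,s
def yaw(s):  # angle of tool y axis (closing line) in world, deg
    y=Rot.from_quat(s["eef_rot"]).as_matrix()[:,1];return np.degrees(np.arctan2(y[1],y[0]))
E
python3 - <<'E'
from h import *
im=cv2.imread("pics/top0.png");cv2.imwrite("pics/topc.png",cv2.resize(im[170:285,190:350],None,fx=5,fy=5,interpolation=cv2.INTER_CUBIC))
im2=cv2.resize(im[170:285,280:430],None,fx=5,fy=5,interpolation=cv2.INTER_CUBIC);cv2.imwrite("pics/topd.png",im2)
E
```

```text
(no output)
```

View pics/topc.png

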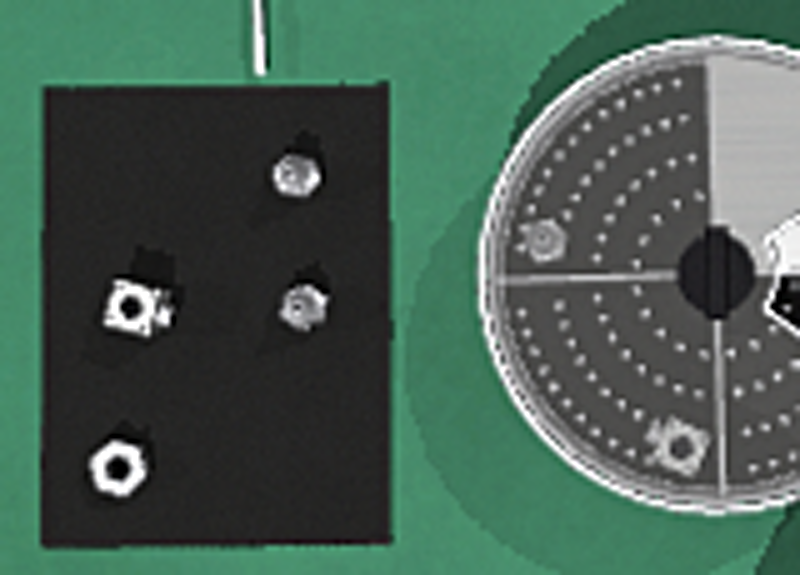

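View pics/topd.png

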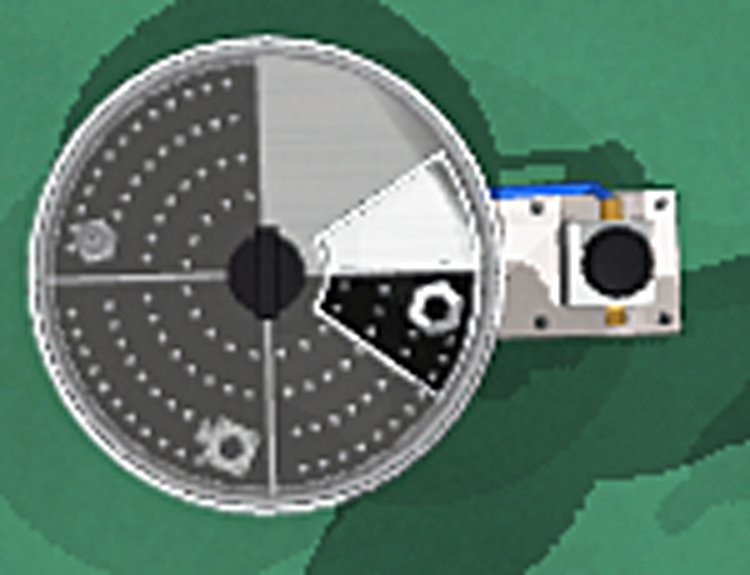

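Four parts are on the mat: two nozzles, one block and one nut. No fifth part is visible. Kinds in the drum: nozzle0 in (+x,+y), block0 in (-x,+y), nut0 in (-x,-y). The opening sits at about −90° in the unit's frame.

Run:
```python
from h import *
c,s=snap("top")
f=lambda ox,u,v,z:(back(c,ox+u/5-.4,170+v/5-.4,z)*1000).round(0)[:2]
for n,a in dict(nozA=(190,297,174,.035),nozB=(190,303,306,.035),block=(190,131,307,.039),port=(190,166,315,.023),nut=(190,118,467,.021),knob=(280,266,272,.104),rim=(280,264,275,.07),valve=(280,617,261,.097),opc1=(280,440,153,.074),opc2=(280,437,390,.074),ci1=(280,320,245,.074),ci2=(280,318,298,.074),divL=(280,45,280,.068),divB=(280,272,495,.068),divT=(280,259,60,.068),divR=(280,475,272,.068),matTL=(190,43,87,.003),matBR=(190,391,545,.003)).items(): print(n,f(*a))
print(yaw(s),s["joint_positions"].round(3))
```

```text
nozA [603. 188.]
nozB [521. 186.]
block [522. 291.]
port [517. 273.]
nut [423. 304.]
knob [536. -70.]
rim [534. -69.]
valve [ 538. -278.]
opc1 [ 606. -176.]
opc2 [ 463. -171.]
ci1 [ 552. -103.]
ci2 [ 520. -101.]
divL [534.  64.]
divB [402. -71.]
divT [665. -68.]
divR [ 534. -196.]
matTL [663. 354.]
matBR [370. 137.]
-68.411566289069 [ 1.171  0.333 -0.065  1.461  0.022  1.35  -0.089]
```

drive_tool(series=[[[3.05, 5.1, 0], -2.16], [[3.05, 5.1, 0], -2.16], [[3.05, 5.1, 0], -2.16], [[3.05, 5.1, 0], -2.16], [[3.05, 5.1, 0], -2.16], [[3.05, 5.1, 0], -2.16], [[3.05, 5.1, 0], -2.16], [[3.05, 5.1, 0], -2.16], [[3.05, 5.1, 0], -2.16], [[3.05, 5.1, 0], -2.16]], hand=0.5, newtons=30)

```text
time: 1.45
ee_pos: [0.5357, -0.0696, 0.2307]
eef_rot: [1.0, -0.001, 0.0, 0.0]
ft_force: [1.8, -1.7, 0.2]
width: 0.0435
grip_force: 0.0
```

drive_tool(series=[[[0, 0, 0], 0], [[0, 0, 0], 0], [[0, 0, 0], 0], [[0, 0, 0], 0], [[0, 0, 0], 0], [[0, 0, 0], 0], [[0, 0, 0], 0], [[0, 0, 0], 0], [[0, 0, 0], 0], [[0, 0, 0], 0]])

```text
time: 2.7
ee_pos: [0.535, -0.0711, 0.2306]
eef_rot: [1.0, -0.0, 0.0, 0.0]
ft_force: [-0.2, 0.3, 0.2]
width: 0.0436
grip_force: 0.0
```

Run:
```python
from h import *
c,s=snap("wrist","w1.png")
print(s["ee_pos"].round(4),yaw(s),s["width"])
print(wproj(c,s,[.535,-.070,.104]),wproj(c,s,[.535,-.098,.104]),wproj(c,s,[.563,-.07,.104]))
```

```text
[ 0.535  -0.0711  0.2306] -90.00917249147929 0.04364216772933302
[317.5056099 192.4838318] [347.02907414 192.49983595] [317.49242532 163.40054845]
```

View pics/w1.png

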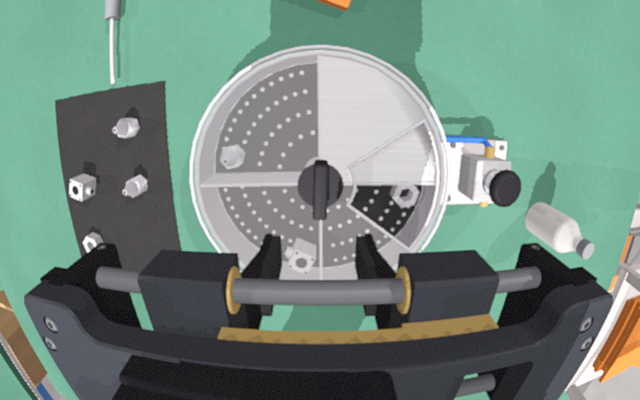

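The wrist view shows the knob bar from (320,160) to (320,218), lined up along world x, with the opening to the right. The projection is about 3 mm off. Next: go down and grip the knob.

drive_tool(series=[[[0.15, 0, -3], 0], [[0, 0, -3], 0], [[0, 0, -3], 0], [[0, 0, -3], 0], [[0, 0, -2.2], 0], [[0, 0, 0], 0], [[0, 0, 0], 0], [[0, 0, 0], 0], [[0, 0, 0], 0], [[0, 0, 0], 0]])

```text
time: 4.0
ee_pos: [0.5367, -0.0712, 0.089]
eef_rot: [1.0, -0.0, 0.0, 0.0]
ft_force: [-0.2, 0.3, 0.1]
width: 0.0435
grip_force: 0.0
```

drive_tool(series=[[[0, 0, 0], 0], [[0, 0, 0], 0], [[0, 0, 0], 0], [[0, 0, 0], 0], [[0, 0, 0], 0], [[0, 0, 0], 0], [[0, 0, 0], 0], [[0, 0, 0], 0], [[0, 0, 0], 0], [[0, 0, 0], 0]], hand=1)

```text
time: 5.25
ee_pos: [0.5365, -0.0731, 0.0886]
eef_rot: [1.0, -0.001, 0.0, 0.001]
ft_force: [1.4, -5.8, -1.3]
width: 0.014
grip_force: 29.9
```

drive_tool(series=[[[0, -0.25, 0], 0], [[0, 0, 0], -7.4], [[0, 0, 0], -7.4], [[0, 0, 0], -7.4], [[0, 0, 0], -7.4], [[0, 0, 0], -7.4], [[0, 0, 0], -7.3], [[0, 0, 0], 0], [[0, 0, 0], 0], [[0, 0, 0], 0]])

```text
time: 6.5
ee_pos: [0.5359, -0.0747, 0.0885]
eef_rot: [0.926, -0.377, -0.0, 0.001]
ft_force: [-3.1, -4.2, 2.5]
width: 0.0135
grip_force: 29.9
```

drive_tool(series=[[[0, 0, 0], 0], [[0, 0, 0], 0], [[0, 0, 0], 0], [[0, 0, 0], 0], [[0, 0, 2], 0], [[0, 0, 4], 0], [[0, 0, 4], 0], [[0, 0, 4], 0], [[0, 0, 4], 0], [[0, 0, 0], 0]], hand=0.4)

```text
time: 7.75
ee_pos: [0.5379, -0.0736, 0.2719]
eef_rot: [0.926, -0.377, 0.003, -0.001]
ft_force: [0.5, 0.5, -0.8]
width: 0.0524
grip_force: 0.0
```

drive_tool(series=[[[-1.6, 4, 0], 5.5], [[-1.6, 4, 0], 5.5], [[-1.6, 4, 0], 5.5], [[-1.6, 4, 0], 5.5], [[-1.6, 4, 0], 5.5], [[-1.6, 4, 0], 5.5], [[-1.6, 4, 0], 5.5], [[-1.6, 4, 0], 5.5], [[0, 0, 0], 0], [[0, 0, 0], 0]])

```text
time: 9.0
ee_pos: [0.4085, 0.2456, 0.2678]
eef_rot: [1.0, -0.003, -0.0, 0.0]
ft_force: [1.2, -1.5, -1.0]
width: 0.0521
grip_force: 0.0
```

Run:
```python
from h import *
c,s=snap("wrist","w2.png",(120,0,520,300),2)
print(s["ee_pos"].round(4),yaw(s),s["width"])
f=lambda X:((wproj(c,s,X)-[120,0]+.5)*2-.5).round()
for X in ([.603,.188,.045],[.521,.186,.045],[.522,.291,.039],[.423,.304,.021],[.5355,-.0745,.104]):print(f(X))
```

```text
[0.4085 0.2456 0.2678] -90.36264840977177 0.0521041183435525
[491.  31.]
[496. 160.]
[321. 159.]
[309. 313.]
[895. 179.]
```

View pics/w2.png

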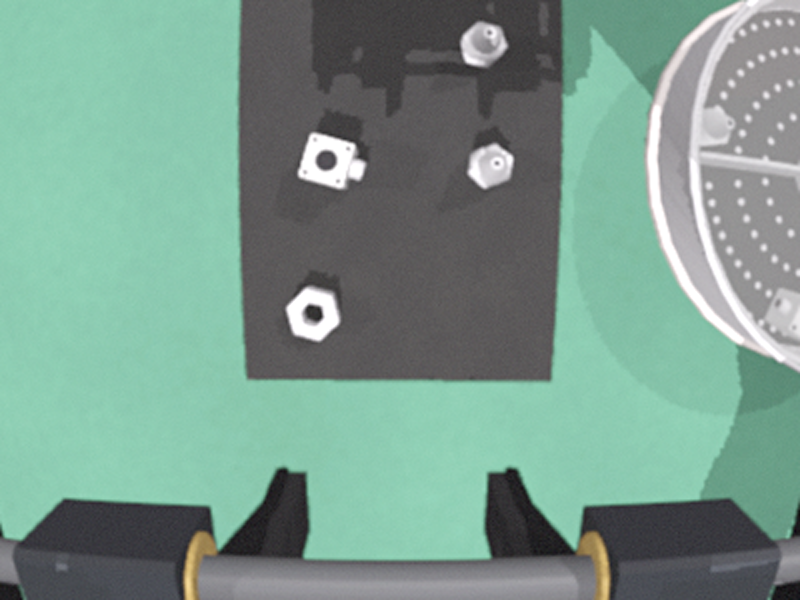

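The view shows the nut hole at (314,313), nozzle tips at (496,162) and (491,32), and the block hole at (326,160) with its port to the right. I'll measure positions and hex angles from the contours.

Run:
```python
from h import *
c,s=snap("wrist")
b=lambda u,v,z:wback(c,s,120+u/2-.25,v/2-.25,z)
for n,u,v,z in(("nut",314,313,.021),("B",496,162,.045),("A",491,32,.045),("block",326,160,.039),("port",357,168,.023)):print(n,(b(u,v,z)*1000).round(1)[:2])
g=cv2.cvtColor(c["color"],cv2.COLOR_RGB2GRAY);hsv=cv2.cvtColor(c["color"],cv2.COLOR_RGB2HSV)
for n,u,v,z,k in(("nut",314,313,.021,6),("B",491,165,.025,6),("A",484,44,.025,6),("block",326,160,.039,4)):
    cu,cv=int(120+u/2),int(v/2);x0,y0=cu-22,max(cv-20,0)
    sub=g[y0:cv+20,x0:cu+22];m=cv2.threshold(sub,0,255,cv2.THRESH_OTSU)[1]
    ct=max(cv2.findContours(m,0,cv2.CHAIN_APPROX_NONE)[0],key=cv2.contourArea)[:,0]+[x0,y0]
    P=np.array([wback(c,s,*p,z)[:2] for p in ct])*1000
    (rc,wh,ang)=cv2.minAreaRect(P.astype(np.float32));ce=P.mean(0) if k==4 else np.array(cv2.minEnclosingCircle(P.astype(np.float32))[0])
    d=P-ce;th=np.unwrap(np.arctan2(d[:,1],d[:,0]));q=np.linspace(-np.pi,np.pi,360,endpoint=False)
    o=np.argsort(th%(2*np.pi));rr=np.interp(q%(2*np.pi),(th%(2*np.pi))[o],np.hypot(*d.T)[o],period=2*np.pi)
    F=(rr*np.exp(-1j*k*q)).sum();vert=-np.degrees(np.angle(F))/k
    print(n,ce.round(1),"rect",np.round(wh,1),round(ang,1),"vertex dir",round(vert,1),"flat",round(vert+180/k,1),"amp",abs(F)/360)
```

```text
nut [423.1 300. ]
B [519.9 185.2]
A [602.4 187.5]
block [521.7 287.8]
port [517.2 269.9]
nut [422.  301.2] rect [32.  36.3] 43.1 vertex dir 12.6 flat 42.6 amp 0.45709578112613386
B [518.4 186.1] rect [24.6 30.2] 27.0 vertex dir -8.4 flat 21.6 amp 0.23136739046993368
A [598.7 190.6] rect [28.2 30.5] 89.2 vertex dir 14.6 flat 44.6 amp 0.20167943043403866
block [520.3 285.3] rect [38.3 29.5] 71.7 vertex dir 28.1 flat 73.1 amp 0.3245879012706867
```

Run:
```python
from h import *
c,s=snap("wrist")
im=np.ascontiguousarray(c["color"][:,:,::-1]);T=[]
for (x,y,z,a,R,k) in((.423,.300,.021,12.6,.0173,6),(.5195,.1855,.025,-8.4,.01386,6),(.6015,.1885,.025,14.6,.01386,6)):
    u,v=wproj(c,s,[x,y,z]).astype(int);x0,y0=u-19,max(v-19,0);sub=cv2.resize(im[y0:y0+38,x0:x0+38],None,fx=7,fy=7,interpolation=cv2.INTER_CUBIC)
    lo=sub.copy()
    P=[(wproj(c,s,[x+R*np.cos(t),y+R*np.sin(t),z])-[x0,y0]+.5)*7-.5 for t in np.radians(a+np.arange(k)*360/k)]
    cv2.polylines(lo,[np.int32(P)],True,(0,0,255),1);T.append(np.vstack([sub,lo]))
cv2.imwrite("pics/hex.png",np.hstack(T))
```

```text
(no output)
```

View pics/hex.png

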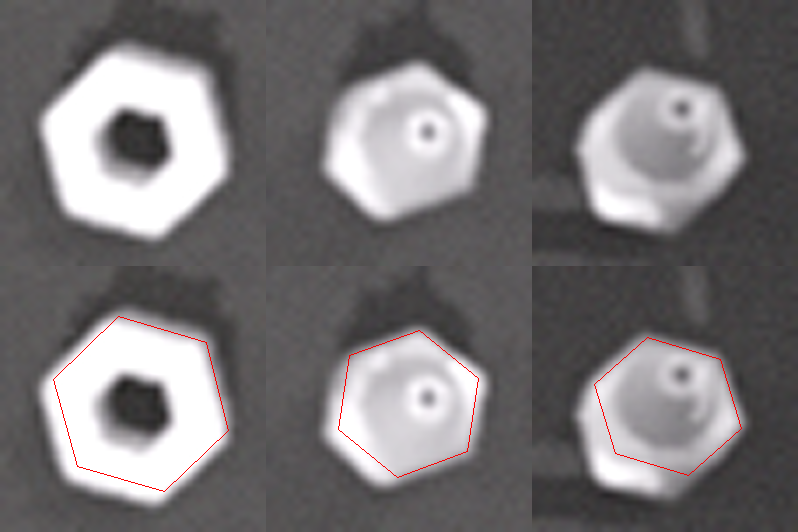

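The overlays fit, so the hex angles are good. Next, pick the nut with the closing line at −77.4°.

drive_tool(series=[[[0.35, 1.4, -3], 3.25], [[0.35, 1.4, -3], 3.25], [[0.35, 1.4, -4], 3.25], [[0.35, 1.4, -4], 3.25], [[0, 0, -4], 0], [[0, 0, 0], 0], [[0, 0, 0], 0], [[0, 0, 0], 0], [[0, 0, 0], 0], [[0, 0, 0], 0]], hand=0.4)

```text
time: 10.4
ee_pos: [0.4228, 0.3024, 0.0892]
eef_rot: [0.994, 0.11, 0.0, -0.0]
ft_force: [-0.1, -1.0, -0.9]
width: 0.0526
grip_force: 0.0
```

Run:
```python
from h import *
s=r.read_state();print(s["ee_pos"].round(4),yaw(s))
```

```text
[0.4228 0.3024 0.0892] -77.32239641531882
```

drive_tool(series=[[[0, 0, -3], 0], [[0, 0, -3], 0], [[0, 0, -1.6], 0], [[0, 0, 0], 0], [[0, 0, 0], 0], [[0, 0, 0], 0], [[0, 0, 0], 0], [[0, 0, 0], 0], [[0, 0, 0], 0], [[0, 0, 0], 0]])

```text
time: 11.65
ee_pos: [0.4225, 0.3023, 0.0126]
eef_rot: [0.994, 0.111, 0.0, 0.0]
ft_force: [-0.3, -1.0, 0.0]
width: 0.0521
grip_force: 0.0
```

drive_tool(series=[[[0, 0, 0], 0], [[0, 0, 0], 0], [[0, 0, 0], 0], [[0, 0, 0], 0], [[0, 0, 0], 0], [[0, 0, 0], 0], [[0, 0, 0], 0], [[0, 0, 4], 0], [[0, 0, 5], 0], [[0, 0, 4], 0]], hand=1, newtons=35)

```text
time: 12.9
ee_pos: [0.4225, 0.3026, 0.1444]
eef_rot: [0.994, 0.111, 0.0, -0.0]
ft_force: [0.1, 0.5, -1.2]
width: 0.0297
grip_force: 35.0
```

drive_tool(series=[[[0.54, -4.8, 2], 3.6], [[0.54, -4.8, 0], 3.6], [[0.54, -4.8, 0], 3.6], [[0.54, -4.8, 0], 3.6], [[0.54, -4.8, 0], 3.6], [[0.54, -4.8, 0], 3.6], [[0.54, -4.8, 0], 3.6], [[0.54, -4.8, 0], 3.6], [[0.54, -4.8, 0], 3.5], [[0, 0, 0], 0]])

```text
time: 14.15
ee_pos: [0.4707, -0.1334, 0.1622]
eef_rot: [0.925, 0.38, -0.0, 0.0]
ft_force: [-0.4, 1.5, -0.1]
width: 0.0293
grip_force: 35.0
```

Run:
```python
from h import *
c,s=snap("wrist","w3.png",(120,0,560,300),1.8);print(s["ee_pos"].round(4),yaw(s),s["width"])
t=vision.camera("top")["color"][:,:,::-1]
a=cv2.imread("pics/w3.png");b=cv2.resize(t[170:285,190:400],(792,434),interpolation=cv2.INTER_CUBIC)
cv2.imwrite("pics/w3.png",cv2.resize(np.vstack([a,b]),None,fx=.6,fy=.6,interpolation=cv2.INTER_AREA))
```

```text
[ 0.4707 -0.1334  0.1622] -45.31033096486382 0.029327092182738438
```

View pics/w3.png

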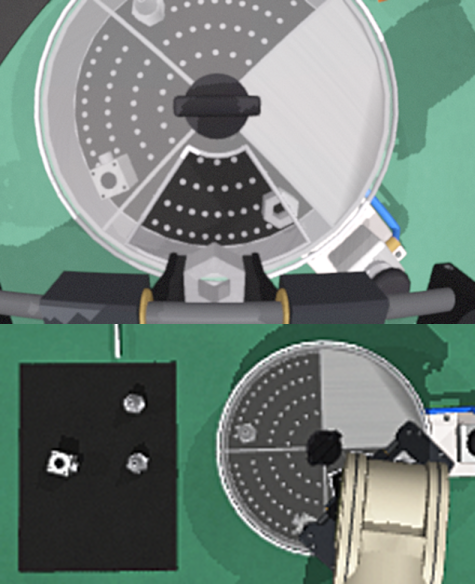

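The opening is centred over the nut compartment and nut0 is off to the right. The nut is held above the middle of the opening. Lowering it now.

drive_tool(series=[[[0, 0, -2.5], 0], [[0, 0, -2.5], 0], [[0, 0, -2.5], 0], [[0, 0, -2.5], 0], [[0, 0, -2], 0], [[0, 0, -1.4], 0], [[0, 0, 0], 0], [[0, 0, 0], 0], [[0, 0, 0], 0], [[0, 0, 0], 0]])

```text
time: 15.5
ee_pos: [0.4714, -0.1298, 0.0291]
eef_rot: [0.924, 0.383, 0.0, 0.0]
ft_force: [-0.1, -0.4, -0.0]
width: 0.0296
grip_force: 35.0
```

drive_tool(series=[[[0, 0, 0], 0], [[0, 0, 0], 0], [[0, 0, 0], 0], [[0, 0, 0], 0], [[0, 0, 1], 0], [[0, 0, 3], 0], [[0, 0, 4], 0], [[0, 0, 4], 0], [[0, 0, 4], 0], [[0, 0, 0], 0]], hand=0.53)

```text
time: 16.75
ee_pos: [0.4729, -0.1299, 0.1923]
eef_rot: [0.924, 0.383, 0.002, 0.002]
ft_force: [0.1, -0.6, -0.4]
width: 0.0408
grip_force: 0.0
```

drive_tool(series=[[[0.71, 0.62, 0], 10.1], [[0.71, 0.62, 0], 10.1], [[0.71, 0.62, 0], 10.1], [[0.71, 0.62, 0], 10.1], [[0.71, 0.62, 0], 10.1], [[0.71, 0.62, 0], 10.1], [[0.71, 0.62, 0], 10.1], [[0.71, 0.62, 0], 10.1], [[0.71, 0.62, 0], 9.9], [[0, 0, 0], 0]])

```text
time: 18.0
ee_pos: [0.5348, -0.0733, 0.188]
eef_rot: [0.377, 0.926, 0.0, -0.001]
ft_force: [-0.1, -0.1, -0.1]
width: 0.0407
grip_force: 0.0
```

Run:
```python
from h import *
s=r.read_state();print(s["ee_pos"].round(4),yaw(s),s["joint_positions"].round(2))
```

```text
[ 0.5348 -0.0733  0.188 ] 45.68827060336545 [ 0.61  0.23 -0.63  1.72  0.14  1.24  0.74]
```

drive_tool(series=[[[0.05, -0.05, -3], 0], [[0, 0, -3], 0], [[0, 0, -3], 0], [[0, 0, -1], 0], [[0, 0, 0], 0], [[0, 0, 0], 0], [[0, 0, 0], 0], [[0, 0, 0], 0], [[0, 0, 0], 0], [[0, 0, 0], 0]])

```text
time: 19.25
ee_pos: [0.5355, -0.0744, 0.0886]
eef_rot: [0.377, 0.926, 0.0, 0.0]
ft_force: [0.2, -0.2, 1.3]
width: 0.0409
grip_force: 0.0
```

drive_tool(series=[[[0, 0, 0], 0], [[0, 0, 0], 0], [[0, 0, 0], 0], [[0, 0, 0], 0], [[0, 0, 0], 0], [[0, 0, 0], 0], [[0, 0, 0], 0], [[0, 0, 0], 0], [[0, 0, 0], 0], [[0, 0, 0], 0]], hand=1, newtons=30)

```text
time: 20.5
ee_pos: [0.5355, -0.0743, 0.0886]
eef_rot: [0.377, 0.926, 0.0, 0.0]
ft_force: [1.2, 0.8, -1.9]
width: 0.0146
grip_force: 30.0
```

drive_tool(series=[[[0, 0, 0], -10], [[0, 0, 0], -10], [[0, 0, 0], -10], [[0, 0, 0], -10], [[0, 0, 0], -10], [[0, 0, 0], -10], [[0, 0, 0], -10], [[0, 0, 0], -10], [[0, 0, 0], -10], [[0, 0, 0], 0]])

```text
time: 21.75
ee_pos: [0.5332, -0.0743, 0.0885]
eef_rot: [0.922, 0.387, -0.002, -0.001]
ft_force: [-12.5, 1.5, 10.1]
width: 0.0139
grip_force: 30.0
```

drive_tool(series=[[[0, 0, 0], 0], [[0, 0, 0], 0], [[0, 0, 0], 0], [[0, 0, 0], 0], [[0, 0, 0], 0], [[0, 0, 0], 0], [[0, 0, 0], 0], [[0, 0, 0], 0], [[0, 0, 0], 0], [[0, 0, 0], 0]])

```text
time: 23.0
ee_pos: [0.5332, -0.0743, 0.0885]
eef_rot: [0.922, 0.388, -0.002, -0.001]
ft_force: [-12.5, 1.6, 9.9]
width: 0.0141
grip_force: 30.0
```

drive_tool(series=[[[0, 0, 0], 0], [[0, 0, 0], 0], [[0, 0, 0], 0], [[0, 0, 0], 0], [[0, 0, 2], 0], [[0, 0, 4], 0], [[0, 0, 4], 0], [[0, 0, 4], 0], [[0, 0, 3], 0], [[0, 0, 0], 0]], hand=0.4)

```text
time: 24.25
ee_pos: [0.5366, -0.0744, 0.261]
eef_rot: [0.922, 0.388, 0.002, 0.001]
ft_force: [0.4, -0.1, -0.5]
width: 0.0523
grip_force: 0.0
```

Run:
```python
from h import *
s=r.read_state();print(s["ee_pos"].round(4),yaw(s),s["joint_positions"].round(2))
```

```text
[ 0.5366 -0.0744  0.261 ] -44.31182018085732 [ 0.4   0.15 -0.38  1.62  0.06  1.37 -0.77]
```

drive_tool(series=[[[-0.16, 4.02, 0], 3.25], [[-0.16, 4.02, 0], 3.25], [[-0.16, 4.02, 0], 3.25], [[-0.16, 4.02, 0], 3.25], [[-0.16, 4.02, -1], 3.25], [[-0.16, 4.02, -2], 3.25], [[-0.16, 4.02, -2], 3.25], [[-0.16, 4.02, -2], 3.25], [[-0.16, 4.02, 0], 3.25], [[0, 0, 0], 0]])

```text
time: 25.5
ee_pos: [0.5191, 0.2909, 0.1873]
eef_rot: [0.792, 0.611, -0.001, -0.001]
ft_force: [-0.5, 0.1, 0.6]
width: 0.0522
grip_force: 0.0
```

Run:
```python
from h import *
c,s=snap("wrist","w4.png",(120,0,520,300),2);print(s["ee_pos"].round(4),yaw(s),s["width"])
f=lambda X:((wproj(c,s,X)-[120,0]+.5)*2-.5).round()
print(f([.522,.288,.039]),f([.5195,.1855,.045]),f([.6015,.188,.045]),f([.5335,-.0745,.104]))
t=vision.camera("top")["color"][:,:,::-1]
a=cv2.imread("pics/w4.png");b=cv2.resize(t[170:285,190:400],(800,438),interpolation=cv2.INTER_CUBIC)
cv2.imwrite("pics/w4.png",cv2.resize(np.vstack([a,b]),None,fx=.57,fy=.57,interpolation=cv2.INTER_AREA))
```

```text
[0.5191 0.2909 0.1873] -14.71459297912069 0.052159513428673414
[405. 379.] [446. 553.] [587. 514.] [542. 861.]
```

View pics/w4.png

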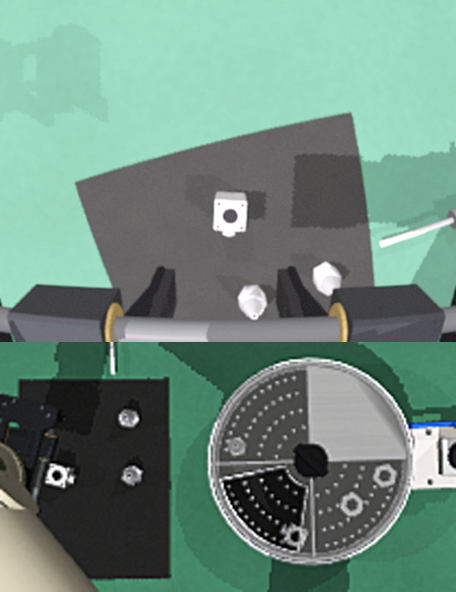

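The wrist view shows the block square to the jaws with its hole at (230,215), matching the prediction. In the top view the opening is over the block compartment, about 3–4° short. I'll place the block with the jaws radial, toward the clockwise side.

drive_tool(series=[[[0.2, -0.2, -3], 0], [[0, 0, -3], 0], [[0, 0, -3], 0], [[0, 0, -1], 0], [[0, 0, 0], 0], [[0, 0, 0], 0], [[0, 0, 0], 0], [[0, 0, 0], 0], [[0, 0, 0], 0], [[0, 0, 0], 0]])

```text
time: 26.85
ee_pos: [0.5231, 0.2855, 0.0886]
eef_rot: [0.794, 0.608, 0.0, 0.0]
ft_force: [-0.2, 0.3, 0.1]
width: 0.052
grip_force: 0.0
```

drive_tool(series=[[[-0.1, 0.2, -3], 0], [[0, 0, -3], 0], [[0, 0, 0], 0], [[0, 0, 0], 0], [[0, 0, 0], 0], [[0, 0, 0], 0], [[0, 0, 0], 0], [[0, 0, 0], 0], [[0, 0, 0], 0], [[0, 0, 0], 0]])

```text
time: 28.1
ee_pos: [0.5221, 0.2874, 0.0286]
eef_rot: [0.794, 0.608, 0.0, 0.0]
ft_force: [0.0, 0.6, 0.1]
width: 0.052
grip_force: 0.0
```

drive_tool(series=[[[0, 0, 0], 0], [[0, 0, 0], 0], [[0, 0, 0], 0], [[0, 0, 0], 0], [[0, 0, 0], 0], [[0, 0, 0], 0], [[0, 0, 0], 0], [[0, 0, 4], 0], [[0, 0, 5], 0], [[0, 0, 5], 0]], hand=1, newtons=35)

```text
time: 29.35
ee_pos: [0.5218, 0.2873, 0.1699]
eef_rot: [0.794, 0.608, -0.0, -0.0]
ft_force: [0.4, 0.0, -1.1]
width: 0.0277
grip_force: 34.6
```

drive_tool(series=[[[-0.44, -3.69, 0], -3.75], [[-0.44, -3.69, 0], -3.75], [[-0.44, -3.69, 0], -3.75], [[-0.44, -3.69, 0], -3.75], [[-0.44, -3.69, 0], -3.75], [[-0.44, -3.69, 0], -3.75], [[-0.44, -3.69, 0], -3.75], [[-0.44, -3.69, 0], -3.75], [[0, 0, 0], 0], [[0, 0, 0], 0]])

```text
time: 30.6
ee_pos: [0.4869, -0.0071, 0.1686]
eef_rot: [0.924, 0.383, 0.0, -0.0]
ft_force: [0.4, 0.5, -1.1]
width: 0.0277
grip_force: 34.6
```

Run:
```python
from h import *
c,s=snap("wrist","w5.png",(120,0,560,300),1.8);print(s["ee_pos"].round(4),yaw(s),s["width"])
print(((wproj(c,s,[.5335,-.0745,.104])-[120,0]+.5)*1.8-.5).round())
```

```text
[ 0.4869 -0.0071  0.1686] -45.00046298186556 0.027662845938937114
[539. 420.]
```

View pics/w5.png

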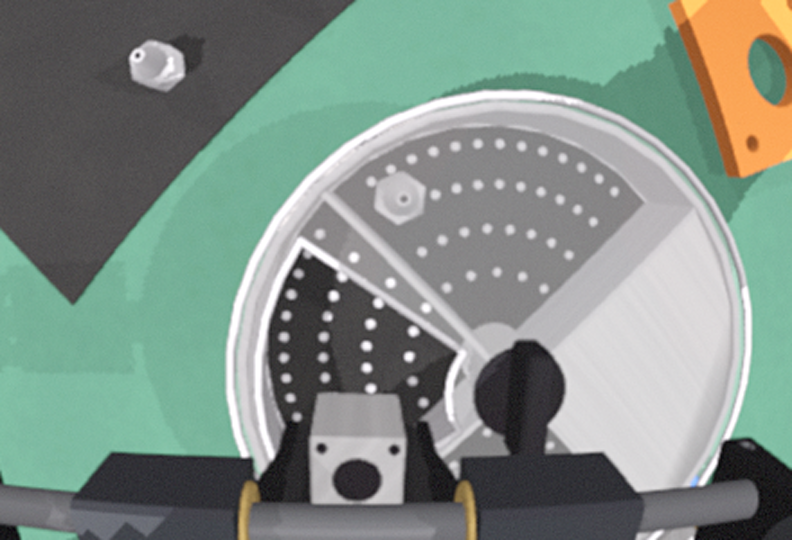

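The block hangs over the dark opening. The near opening edge, from (302,240) to (470,345), is clear of it. Lowering.

drive_tool(series=[[[-0.1, -0.1, -2.5], 0], [[0, 0, -2.5], 0], [[0, 0, -2.5], 0], [[0, 0, -2.5], 0], [[0, 0, -1.2], 0], [[0, 0, -1], 0], [[0, 0, 0], 0], [[0, 0, 0], 0], [[0, 0, 0], 0], [[0, 0, 0], 0]])

```text
time: 31.9
ee_pos: [0.4861, -0.0088, 0.047]
eef_rot: [0.924, 0.382, 0.0, 0.0]
ft_force: [0.1, -0.9, -0.7]
width: 0.0279
grip_force: 34.6
```

drive_tool(series=[[[0, 0, 0], 0], [[0, 0, 0], 0], [[0, 0, 0], 0], [[0, 0, 0], 0], [[0, 0, 1], 0], [[0, 0, 3], 0], [[0, 0, 4], 0], [[0, 0, 4], 0], [[0, 0, 2], 0], [[0, 0, 0], 0]], hand=0.55)

```text
time: 33.15
ee_pos: [0.4868, -0.0087, 0.1885]
eef_rot: [0.924, 0.382, 0.002, 0.001]
ft_force: [-0.7, 0.6, -0.5]
width: 0.0391
grip_force: 0.0
```

drive_tool(series=[[[1.2, -1.65, 0], 1], [[1.2, -1.65, 0], 1], [[1.2, -1.65, 0], 1], [[1.1, -1.65, 0], 0], [[0, 0, 0], 0], [[0, 0, -3], 0], [[0, 0, -3], 0], [[0, 0, -3], 0], [[0, 0, -1], 0], [[0, 0, 0], 0]])

```text
time: 34.4
ee_pos: [0.5326, -0.0743, 0.0866]
eef_rot: [0.914, 0.406, -0.0, -0.0]
ft_force: [0.6, 0.6, 0.4]
width: 0.0392
grip_force: 0.0
```

drive_tool(series=[[[0, 0, 0], 0], [[0, 0, 0], 0], [[0, 0, 0], 0], [[0, 0, 0], 0], [[0, 0, 0], 0], [[0, 0, 0], 0], [[0, 0, 0], 0], [[0, 0, 0], 0], [[0, 0, 0], 0], [[0, 0, 0], 0]], hand=1, newtons=40)

```text
time: 35.65
ee_pos: [0.533, -0.0746, 0.0871]
eef_rot: [0.914, 0.406, 0.0, 0.0]
ft_force: [-2.4, 1.4, 4.9]
width: 0.0136
grip_force: 39.8
```

Run:
```python
from h import *
s=r.read_state();print(s["ee_pos"].round(4),yaw(s),s["width"],s["torque"],s["joint_positions"].round(2))
```

```text
[ 0.533  -0.0746  0.0871] -42.05353229549986 0.013603130347506497 [0.25627647 0.55055467 0.03035596] [ 0.39  0.3  -0.39  1.84  0.13  1.03 -0.78]
```

drive_tool(series=[[[0, 0, 0], -9.35], [[0, 0, 0], -9.35], [[0, 0, 0], -9.35], [[0, 0, 0], -9.35], [[0, 0, 0], -9.35], [[0, 0, 0], -9.35], [[0, 0, 0], -9.35], [[0, 0, 0], -9.35], [[0, 0, 0], -9.35], [[0, 0, 0], -9.35]])

```text
time: 36.9
ee_pos: [0.5329, -0.0718, 0.087]
eef_rot: [0.921, -0.388, -0.001, -0.001]
ft_force: [-3.4, 10.3, 6.7]
width: 0.0134
grip_force: 39.9
```

drive_tool(series=[[[0, 0, 0], 0], [[0, 0, 0], 0], [[0, 0, 0], 0], [[0, 0, 0], 0], [[0, 0, 0], 0], [[0, 0, 0], 0], [[0, 0, 0], 0], [[0, 0, 0], 0], [[0, 0, 0], 0], [[0, 0, 0], 0]])

```text
time: 38.15
ee_pos: [0.5329, -0.0718, 0.0871]
eef_rot: [0.922, -0.386, -0.001, -0.001]
ft_force: [-4.1, 10.2, 8.5]
width: 0.0137
grip_force: 39.8
```

Run:
```python
from h import *
s=r.read_state();print(s["ee_pos"].round(4),yaw(s),s["width"],s["torque"],s["ft_force"],s["joint_positions"].round(2))
```

```text
[ 0.5329 -0.0718  0.0871] -135.43100488577846 0.013703396610371501 [ 2.16676863  0.88883844 -0.04836789] [-4.11171043 10.15262562  8.45013299] [ 0.2   0.28 -0.17  1.85  0.05  1.02 -2.35]
```

drive_tool(series=[[[0, 0, 0], 0], [[0, 0, 0], 0], [[0, 0, 0], 0], [[0, 0, 0], 0], [[0, 0, 2], 0], [[0, 0, 4], 0], [[0, 0, 4], 0], [[0, 0, 2], 0], [[0, 0, 0], 0], [[0, 0, 0], 0]], hand=0.45)

```text
time: 39.4
ee_pos: [0.5324, -0.0748, 0.2054]
eef_rot: [0.922, -0.387, -0.001, 0.0]
ft_force: [0.7, -0.2, 0.4]
width: 0.0479
grip_force: 0.0
```

drive_tool(series=[[[-0.17, 3.2, 0], 4.6], [[-0.17, 3.2, 0], 4.6], [[-0.17, 3.2, 0], 4.6], [[-0.17, 3.2, 0], 4.6], [[-0.17, 3.2, 0], 4.6], [[-0.17, 3.2, 0], 4.6], [[-0.17, 3.2, 0], 4.6], [[-0.17, 3.2, 0], 4.6], [[0, 0, 0], 0], [[0, 0, 0], 0]])

```text
time: 40.65
ee_pos: [0.5195, 0.1811, 0.2064]
eef_rot: [0.997, -0.076, -0.0, 0.0]
ft_force: [0.1, 0.2, -0.5]
width: 0.0484
grip_force: 0.0
```

Run:
```python
from h import *
c,s=snap("wrist","w6.png",(120,0,520,300),2);print(s["ee_pos"].round(4),yaw(s),s["width"])
f=lambda X:((wproj(c,s,X)-[120,0]+.5)*2-.5).round()*.57
print(f([.5195,.1855,.045]),f([.6015,.188,.045]),f([.5343,-.0731,.104]))
t=vision.camera("top")["color"][:,:,::-1]
a=cv2.imread("pics/w6.png");b=cv2.resize(t[170:285,190:400],(800,438),interpolation=cv2.INTER_CUBIC)
cv2.imwrite("pics/w6.png",cv2.resize(np.vstack([a,b]),None,fx=.57,fy=.57,interpolation=cv2.INTER_AREA))
```

```text
[0.5195 0.1811 0.2064] -98.75323482724248 0.04843448300660646
[221.73 209.19] [204.63 121.41] [498.75 172.71]
```

View pics/w6.png

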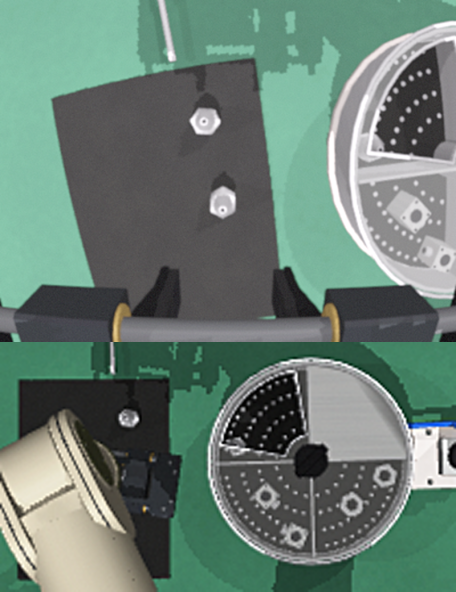

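The wrist view shows both nozzle tips, at (222,210) and (204,121), where predicted. In the top view the opening is square over the nozzle compartment. Picking up nozzle B.

drive_tool(series=[[[0, 0.4, -3], 0.3], [[0, 0, -3], 0], [[0, 0, -3], 0], [[0, 0, -3], 0], [[0, 0, -0.5], 0], [[0, 0, 0], 0], [[0, 0, 0], 0], [[0, 0, 0], 0], [[0, 0, 0], 0], [[0, 0, 0], 0]])

```text
time: 42.0
ee_pos: [0.5193, 0.1853, 0.0818]
eef_rot: [0.997, -0.074, 0.0, 0.0]
ft_force: [-0.0, 0.4, -0.2]
width: 0.0479
grip_force: 0.0
```

drive_tool(series=[[[0, 0, -3], 0], [[0, 0, -2.1], 0], [[0, 0, -1], 0], [[0, 0, 0], 0], [[0, 0, 0], 0], [[0, 0, 0], 0], [[0, 0, 0], 0], [[0, 0, 0], 0], [[0, 0, 0], 0], [[0, 0, 0], 0]])

```text
time: 43.25
ee_pos: [0.5193, 0.1852, 0.0206]
eef_rot: [0.997, -0.074, -0.0, 0.0]
ft_force: [-0.4, -0.5, 0.6]
width: 0.0481
grip_force: 0.0
```

drive_tool(series=[[[0, 0, 0], 0], [[0, 0, 0], 0], [[0, 0, 0], 0], [[0, 0, 0], 0], [[0, 0, 0], 0], [[0, 0, 0], 0], [[0, 0, 0], 0], [[0, 0, 4], 0], [[0, 0, 5], 0], [[0, 0, 5], 0]], hand=1, newtons=35)

```text
time: 44.5
ee_pos: [0.519, 0.1852, 0.162]
eef_rot: [0.997, -0.074, -0.0, 0.0]
ft_force: [0.5, -0.1, -0.5]
width: 0.0232
grip_force: 35.0
```

drive_tool(series=[[[1.04, -3.18, 0], -5.25], [[1.04, -3.18, 0], -5.25], [[1.04, -3.18, 0], -5.25], [[1.04, -3.18, 0], -5.25], [[1.04, -3.18, 0], -5.25], [[1.04, -3.18, 0], -5.25], [[0, 0, 0], 0], [[0, 0, 0], 0], [[0, 0, 0], 0], [[0, 0, 0], 0]])

```text
time: 45.75
ee_pos: [0.5816, -0.0048, 0.1606]
eef_rot: [0.94, -0.341, -0.0, -0.0]
ft_force: [0.2, 0.3, -0.7]
width: 0.0234
grip_force: 35.0
```

drive_tool(series=[[[0, 0, -2.5], 0], [[0, 0, -2.5], 0], [[0, 0, -2.5], 0], [[0, 0, -2.5], 0], [[0, 0, -1.5], 0], [[0, 0, 0], 0], [[0, 0, 0], 0], [[0, 0, 0], 0], [[0, 0, 0], 0], [[0, 0, 0], 0]])

```text
time: 47.0
ee_pos: [0.5818, -0.0056, 0.0459]
eef_rot: [0.94, -0.342, 0.0, -0.0]
ft_force: [-0.3, -1.3, -0.8]
width: 0.0232
grip_force: 35.0
```

drive_tool(series=[[[0, 0, 0], 0], [[0, 0, 0], 0], [[0, 0, 0], 0], [[0, 0, 0], 0], [[0, 0, 1], 0], [[0, 0, 3], 0], [[0, 0, 4], 0], [[0, 0, 4], 0], [[0, 0, 3], 0], [[0, 0, 0], 0]], hand=0.58)

```text
time: 48.25
ee_pos: [0.5831, -0.0054, 0.199]
eef_rot: [0.94, -0.342, 0.002, -0.001]
ft_force: [-0.6, -0.2, -0.1]
width: 0.0368
grip_force: 0.0
```

drive_tool(series=[[[0.26, 2.76, 0], 7.8], [[0.26, 2.76, 0], 7.8], [[0.26, 2.76, 0], 7.8], [[0.26, 2.76, 0], 7.8], [[0.26, 2.76, 0], 7.8], [[0.26, 2.76, 0], 7.8], [[0.26, 2.76, 0], 7.8], [[0, 0, 0], 0], [[0, 0, 0], 0], [[0, 0, 0], 0]], hand=0.45)

```text
time: 49.5
ee_pos: [0.6, 0.1862, 0.1954]
eef_rot: [0.992, 0.126, -0.0, 0.0]
ft_force: [-0.0, 0.3, 0.3]
width: 0.0477
grip_force: 0.0
```

Run:
```python
from h import *
c,s=snap("wrist");print(s["ee_pos"].round(4),yaw(s))
im=np.ascontiguousarray(c["color"][:,:,::-1]);u,v=wproj(c,s,[.6015,.188,.045]);print(u,v)
x0,y0=int(u)-30,int(v)-30;a=cv2.resize(im[y0:y0+60,x0:x0+60],None,fx=5,fy=5,interpolation=cv2.INTER_CUBIC)
cv2.drawMarker(a,(152,152),(0,0,255),0,12)
t=vision.camera("top")["color"][:,:,::-1];b=cv2.resize(t[170:280,280:380],(300,330),interpolation=cv2.INTER_CUBIC)
cv2.imwrite("pics/w7.png",np.hstack([a,b[:300]]))
```

```text
[0.6    0.1862 0.1954] -75.51014933216773
317.25989819072396 184.163678938209
```

View pics/w7.png

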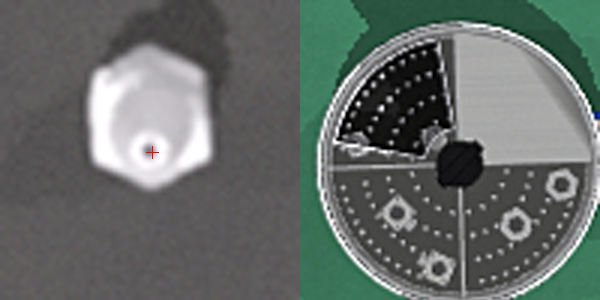

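Nozzle A is exactly at the predicted spot and its flats face the jaws. The first nozzle is in its compartment near the hub at (435,138).

drive_tool(series=[[[0.1, 0.1, -3], 0], [[0, 0, -3], 0], [[0, 0, -3], 0], [[0, 0, -3], 0], [[0, 0, 0], 0], [[0, 0, 0], 0], [[0, 0, 0], 0], [[0, 0, 0], 0], [[0, 0, 0], 0], [[0, 0, 0], 0]])

```text
time: 50.85
ee_pos: [0.6009, 0.1887, 0.0758]
eef_rot: [0.992, 0.127, 0.0, 0.0]
ft_force: [0.8, -0.2, 0.2]
width: 0.0479
grip_force: 0.0
```

drive_tool(series=[[[0, 0, -2.5], 0], [[0, 0, -2], 0], [[0, 0, -1], 0], [[0, 0, 0], 0], [[0, 0, 0], 0], [[0, 0, 0], 0], [[0, 0, 0], 0], [[0, 0, 0], 0], [[0, 0, 0], 0], [[0, 0, 0], 0]])

```text
time: 52.1
ee_pos: [0.6009, 0.1886, 0.0206]
eef_rot: [0.992, 0.127, 0.0, 0.0]
ft_force: [0.0, -0.0, -0.7]
width: 0.0478
grip_force: 0.0
```

drive_tool(series=[[[0, 0, 0], 0], [[0, 0, 0], 0], [[0, 0, 0], 0], [[0, 0, 0], 0], [[0, 0, 0], 0], [[0, 0, 0], 0], [[0, 0, 0], 0], [[0, 0, 4], 0], [[0, 0, 5], 0], [[0, 0, 5], 0]], hand=1, newtons=35)

```text
time: 53.35
ee_pos: [0.6006, 0.1886, 0.1619]
eef_rot: [0.992, 0.127, -0.0, 0.0]
ft_force: [1.3, 0.5, -1.4]
width: 0.0235
grip_force: 35.0
```

drive_tool(series=[[[0.05, -3.33, 0], 4.5], [[0.05, -3.33, 0], 4.5], [[0.05, -3.33, 0], 4.5], [[0.05, -3.33, 0], 4.5], [[0.05, -3.33, 0], 4.5], [[0.05, -3.33, 0], 4.5], [[0, 0, 0], 0], [[0, 0, 0], 0], [[0, 0, 0], 0], [[0, 0, 0], 0]])

```text
time: 54.6
ee_pos: [0.6039, -0.0101, 0.1606]
eef_rot: [0.934, 0.356, 0.0, -0.0]
ft_force: [-0.4, 0.1, -0.2]
width: 0.0235
grip_force: 35.0
```

drive_tool(series=[[[0, 0, -2.5], 0], [[0, 0, -2.5], 0], [[0, 0, -2.5], 0], [[0, 0, -2.5], 0], [[0, 0, -1.5], 0], [[0, 0, -1.1], 0], [[0, 0, 0], 0], [[0, 0, 0], 0], [[0, 0, 0], 0], [[0, 0, 0], 0]])

```text
time: 55.85
ee_pos: [0.6042, -0.0112, 0.0351]
eef_rot: [0.935, 0.355, 0.0, 0.0]
ft_force: [-0.6, -0.5, -1.3]
width: 0.0233
grip_force: 35.0
```

drive_tool(series=[[[0, 0, 0], 0], [[0, 0, 0], 0], [[0, 0, 0], 0], [[0, 0, 0], 0], [[0, 0, 1], 0], [[0, 0, 3], 0], [[0, 0, 4], 0], [[0, 0, 4], 0], [[0, 0, 4], 0], [[0, 0, 0], 0]], hand=0.58)

```text
time: 57.1
ee_pos: [0.6057, -0.0109, 0.199]
eef_rot: [0.935, 0.355, 0.003, 0.001]
ft_force: [0.5, 0.1, -0.9]
width: 0.0366
grip_force: 0.0
```

drive_tool(series=[[[-0.7, -0.62, 0], 9.4], [[-0.7, -0.62, 0], 9.4], [[-0.7, -0.62, 0], 9.4], [[-0.7, -0.62, 0], 9.4], [[-0.7, -0.62, 0], 9.4], [[-0.7, -0.62, 0], 9.4], [[-0.7, -0.62, 0], 9.4], [[-0.7, -0.62, 0], 9.4], [[-0.7, -0.62, 0], 9.4], [[-0.7, -0.62, 0], 9.4]], hand=0.5)

```text
time: 58.35
ee_pos: [0.5333, -0.0733, 0.1943]
eef_rot: [0.375, 0.927, -0.0, -0.0]
ft_force: [-0.0, 0.4, 0.6]
width: 0.0434
grip_force: 0.0
```

Run:
```python
from h import *
c,s=snap("wrist","w8.png",(120,40,520,300),1.9);print(s["ee_pos"].round(4),yaw(s),s["joint_positions"].round(2))
```

```text
[ 0.5333 -0.0733  0.1943] 45.9542348756028 [ 0.61  0.22 -0.63  1.71  0.14  1.25  0.75]
```

View pics/w8.png

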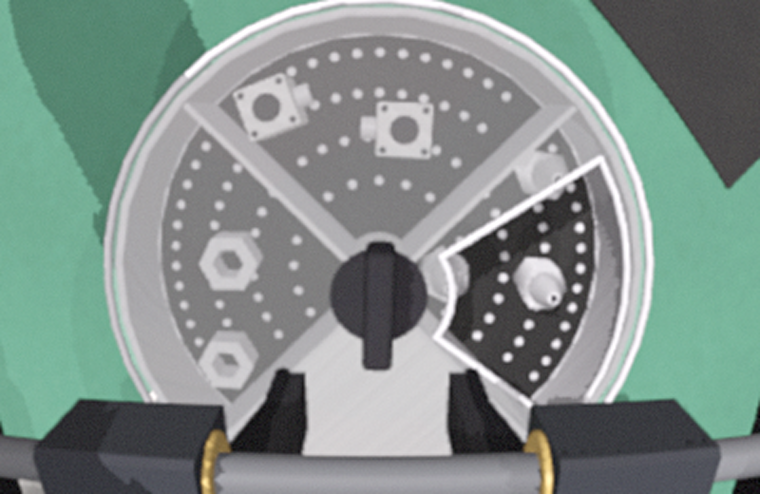

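All parts are in the right compartments and the knob bar is aligned with the jaws. Next, turn the cover to the solid quarter.

drive_tool(series=[[[0.05, 0.02, -3], 0], [[0, 0, -3], 0], [[0, 0, -3], 0], [[0, 0, -1.5], 0], [[0, 0, 0], 0], [[0, 0, 0], 0], [[0, 0, 0], 0], [[0, 0, 0], 0], [[0, 0, 0], 0], [[0, 0, 0], 0]])

```text
time: 59.65
ee_pos: [0.5344, -0.073, 0.0897]
eef_rot: [0.378, 0.926, 0.0, 0.0]
ft_force: [0.2, -1.0, -0.2]
width: 0.0434
grip_force: 0.0
```

drive_tool(series=[[[0, 0, 0], 0], [[0, 0, 0], 0], [[0, 0, 0], 0], [[0, 0, 0], 0], [[0, 0, 0], 0], [[0, 0, 0], 0], [[0, 0, 0], 0], [[0, 0, 0], 0], [[0, 0, 0], 0], [[0, 0, 0], 0]], hand=1, newtons=30)

```text
time: 60.9
ee_pos: [0.5343, -0.0731, 0.0896]
eef_rot: [0.378, 0.926, -0.0, -0.0]
ft_force: [-1.9, -1.5, 0.4]
width: 0.0137
grip_force: 29.8
```

Run:
```python
from h import *
s=r.read_state();print(s["ee_pos"].round(4),yaw(s),s["ft_force"])
```

```text
[ 0.5343 -0.0731  0.0896] 45.6376496055678 [-1.85373304 -1.48653136  0.36840769]
```

drive_tool(series=[[[0, 0, 0], -10], [[0, 0, 0], -10], [[0, 0, 0], -10], [[0, 0, 0], -10], [[0, 0, 0], -10], [[0, 0, 0], -10], [[0, 0, 0], -10], [[0, 0, 0], -10], [[0, 0, 0], -10], [[0, 0, 0], 0]])

```text
time: 62.15
ee_pos: [0.5343, -0.0732, 0.0896]
eef_rot: [0.922, 0.388, -0.0, 0.0]
ft_force: [-2.2, -1.1, 1.1]
width: 0.0141
grip_force: 29.9
```

drive_tool(series=[[[0, 0, 0], 0], [[0, 0, 0], 0], [[0, 0, 0], 0], [[0, 0, 0], 0], [[0, 0, 2], 0], [[0, 0, 4], 0], [[0, 0, 4], 0], [[0, 0, 2], 0], [[0, 0, 0], 0], [[0, 0, 0], 0]], hand=0.5)

```text
time: 63.4
ee_pos: [0.5339, -0.0729, 0.2085]
eef_rot: [0.922, 0.388, -0.001, -0.0]
ft_force: [-0.2, -1.1, -0.2]
width: 0.0436
grip_force: 0.0
```

Run:
```python
from h import *
c,s=snap("wrist","w9.png",(120,40,520,300),2);print(s["ee_pos"].round(4),yaw(s),s["joint_positions"].round(2))
```

```text
[ 0.5339 -0.0729  0.2085] -44.350005080418136 [ 0.39  0.18 -0.38  1.7   0.07  1.27 -0.78]
```

View pics/w9.png

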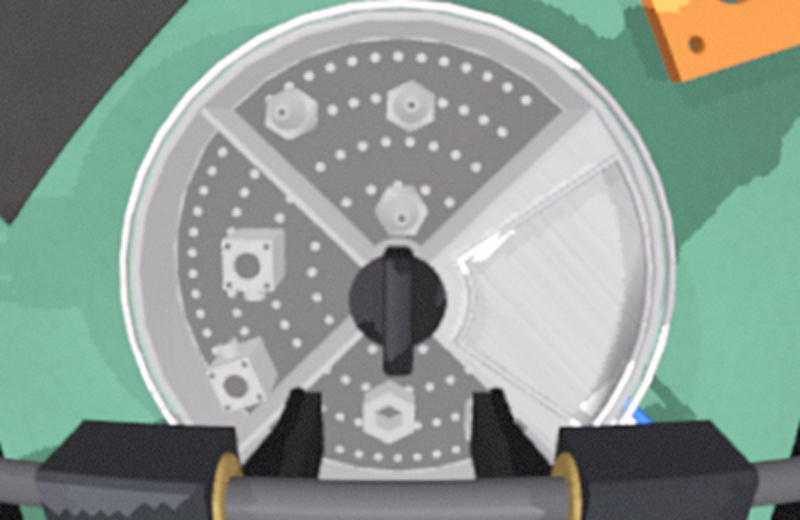

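Run:
```python
from h import *
c,s=snap("wrist")
A=np.array([.5343,-.0731])
for n,u,v,z in(("edge1",618,155,.074),("edge1i",463,265,.074),("edge2",585,420,.074),("edge2i",453,342,.074),("div +x",592,110,.068),("div +y",207,112,.068),("knob",398,248,.104),("knob",398,372,.104),("valve",0,0,0)):
    if n=="valve":
        X=back(vision.camera("top"),280+617/5-.4,170+261/5-.4,.097);print(X);continue
    p=wback(c,s,120+u/2-.25,40+v/2-.25,z)[:2];d=p-A
    print(n,(p*1000).round(1),round(np.hypot(*d)*1000,1),round(np.degrees(np.arctan2(d[1],d[0])),1))
```

```text
edge1 [660.9 -93.9] 128.3 -9.3
edge1i [568.8 -81.6] 35.5 -13.8
edge2 [ 559.7 -190.7] 120.3 -77.8
edge2i [ 538.7 -106.9] 34.1 -82.6
div +x [666.9 -70.3] 132.6 1.2
div +y [533.6  58.4] 131.5 90.3
knob [556.4 -49.6] 32.3 46.7
knob [516.7 -90.3] 24.6 -135.6
[ 0.5383185  -0.27794449  0.097     ]
```

The opening is centred over the solid quarter to within about 1°, so all compartments are covered. Now to the valve with the fingers closed.

drive_tool(series=[[[0.06, -4.2, 0], 0], [[0.06, -4.2, 0], 0], [[0.06, -4.2, 0], 0], [[0.06, -4.2, 0], 0], [[0.06, -4.2, 0], 0], [[0, 0, 0], 0], [[0, 0, 0], 0], [[0, 0, 0], 0], [[0, 0, 0], 0], [[0, 0, 0], 0]], hand=1, newtons=20)

```text
time: 64.8
ee_pos: [0.5375, -0.2825, 0.2097]
eef_rot: [0.922, 0.388, 0.0, 0.0]
ft_force: [-0.4, 0.6, 0.1]
width: 0.0004
grip_force: 0.0
```

drive_tool(series=[[[0, 0, -3], 0], [[0, 0, -3], 0], [[0, 0, -2.5], 0], [[0, 0, -1], 0], [[0, 0, 0], 0], [[0, 0, 0], 0], [[0, 0, 0], 0], [[0, 0, 0], 0], [[0, 0, 0], 0], [[0, 0, 0], 0]])

```text
time: 66.05
ee_pos: [0.5374, -0.283, 0.1146]
eef_rot: [0.922, 0.388, 0.0, 0.0]
ft_force: [-0.2, 0.2, -0.7]
width: 0.0
grip_force: 0.0
```

drive_tool(series=[[[0, 0, -0.5], 0], [[0, 0, -0.5], 0], [[0, 0, -0.5], 0], [[0, 0, -0.4], 0], [[0, 0, -0.4], 0], [[0, 0, -0.3], 0], [[0, 0, -0.2], 0], [[0, 0, 0], 0], [[0, 0, 0], 0], [[0, 0, 0], 0]])

```text
time: 67.3
ee_pos: [0.5377, -0.2831, 0.0926]
eef_rot: [0.922, 0.388, 0.0, 0.001]
ft_force: [-23.7, 10.9, 56.4]
width: 0.0004
grip_force: 27.6
```

drive_tool(series=[[[0, 0, 0.2], 0], [[0, 0, 0.1], 0], [[0, 0, 0], 0], [[0, 0, 0], 0], [[0, 0, 0], 0], [[0, 0, 0], 0], [[0, 0, 0], 0], [[0, 0, 0], 0], [[0, 0, 0], 0], [[0, 0, 0], 0]])

```text
time: 68.55
ee_pos: [0.5376, -0.2831, 0.0929]
eef_rot: [0.922, 0.388, 0.0, 0.001]
ft_force: [-14.0, 7.0, 31.9]
width: 0.0005
grip_force: 15.9
```

drive_tool(series=[[[0, 0, 0], 0], [[0, 0, 0], 0], [[0, 0, 0], 0], [[0, 0, 0.5], 0], [[0, 0, 1], 0], [[0, 0, 2], 0], [[0, 0, 4], 0], [[0, 0, 4], 0], [[0, 0, 0], 0], [[0, 0, 0], 0]])

```text
time: 69.8
ee_pos: [0.5372, -0.2829, 0.2043]
eef_rot: [0.922, 0.388, -0.0, -0.0]
ft_force: [-1.0, -0.2, -0.3]
width: 0.0001
grip_force: 0.0
```

Run:
```python
from h import *
c=vision.camera("scene");d=vision.camera("top")
a=cv2.resize(c["color"][100:300,220:520,::-1],(600,400));b=cv2.resize(d["color"][110:290,190:460,::-1],None,fx=600/270,fy=600/270)[:200*2]
cv2.imwrite("pics/fin.png",cv2.resize(np.vstack([a,b]),None,fx=.74,fy=.74,interpolation=cv2.INTER_AREA))
```

```text
(no output)
```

View pics/fin.png

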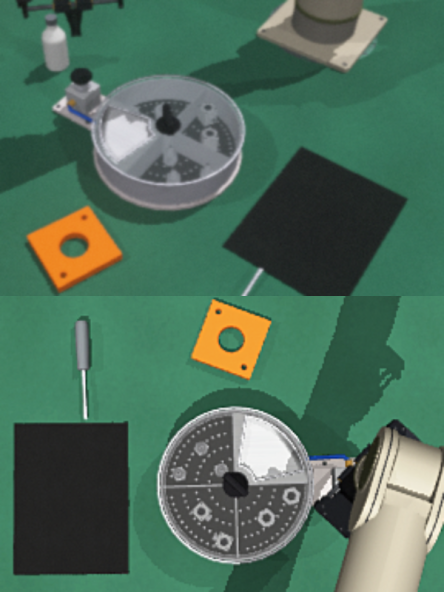

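The mat is empty, the opening is over the solid quarter, the valve is up again, and the bottle, plate and screwdriver are untouched. Handing in.

```bash
python3 -c "
from bench import r
print(r.close_job())"
```

```text
the job is handed in; nothing more can be done
None
```

I handed the job in at about 70 s: all four parts went into their matching compartments, the opening was turned over the solid quarter, and the valve was pressed to its stop for over a second and released; the press peaked at about 56 N on the wrist, via the closed fingertips.

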